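# Stand the turned vase in the fold-down drying ring

### The arm

A 6-joint arm with a two-finger parallel gripper is mounted at the origin on the work surface. World frame = base frame: x ahead of the robot, y to its left, z up, the work surface at z = 0. Lengths are in m, angles in degrees, forces in N, time in s.
With the tool pointing down it reaches from about 0.3 to 0.85 m from the base axis. Payload 4.2 kg.
Tool frame: the origin (TCP) lies at the very end of the fingers, on their centre line; the grasp point (between the pads) lies 19 mm behind it; z points along the fingers, y is the line along which they close (so a half turn about z gives the same grasp; the last joint's range is limited). The gripper opens to 91 mm and grips with 3 to 60 N. Pads are 32 mm wide; open, the fingers measure 118 mm over their backs; the gripper's body (76 mm by 178 mm) begins 60 mm behind the grasp point.
Start: joints at [-65.776, 18.312, 89.639, -0, 72.044, -1.146], TCP at [0.246, -0.52, 0.179] pointing down, gripper open.
Joint ranges: [-177.97, 177.97], [-48.28, 115.42], [12.27, 149.76], [-77.06, 257.06], [2.81, 150.46], [-146.56, 146.56]. Speed limits (degrees/s): [147.25, 147.25, 180, 180, 180, 180].

### API

Orientations are given as [roll, pitch, yaw] about the fixed x, y, z axes, in that order (R = Rz(yaw) Ry(pitch) Rx(roll)).
In Python, from workcell import manip gives the robot as it stands. Calls block until the motion is done:
- manip.move_ptp(position, orientation): joint-space move of the TCP to a pose.
- manip.movel(position, max_speed=0.15, frame=None): straight line of the TCP; frame=None keeps the orientation; max_speed is the mean speed in m/s.
- manip.move_j(angles): joint-space move.
- manip.set_gripper(opening): finger opening in m; the grip force is fixed at half the most; returns when the fingers have stopped.
- manip.sleep(seconds).
- manip.ik(position, orientation): joint angles nearest the present ones, or None.
- manip.state(): the state.
- manip.read_camera(name): name is "side" or "top" or "wrist"; returns a dict with "color" (384x512x3 uint8, blue, green, red), "z_map" (384x512 float32, m along the optical axis (not along the pixel's ray), 0 where there is no reading), "mtx" (3x3 intrinsics, pixels), "camera_from_world" (4x4, takes a point from world to camera coordinates). Camera axes: x right, y down, z forward; pixel columns grow to the right and rows downward; lengths in m; the calibration is good to about 2 mm. A picture is of the moment at which its call begins.
A pose or a line that the arm cannot do raises manip.IKError and nothing moves.
- manip.job_done(): hands the job in; it is judged then, once.
Trained networks look in the newest picture that a camera, given by its name, has taken for a name from the list of things; names that differ only in an ending like _2 or _b are one class to them, and where a whole thing is asked for, a point or a joint stands for the part that bears it (a point fixed in the world has none). Each returns a list of dicts, best first, with "conf" (0 to 1); they miss things now and then, are a little off and sometimes report something else, mostly with a low value. They report only what shows in the picture. A call takes as long as a camera call. They do not tell look-alikes from the thing itself.
- manip.look_for(camera, target): "extent" ([centre column, centre row, width, height] in pixels, round what is visible of it).
- manip.spot_point(camera, target): "at" ([column, row] in pixels: a listed point, or the origin of a listed thing).
The state is a dict: "time": time; "joints": joint angles; "joint_velocities": joint speeds; "effort": joint torques, N m; "ee_pos": TCP position; "orientation": TCP orientation; "contact_force": force on the tool from outside, world axes, zero at the start; "ft_torque": the same for the moment, N m; "opening": finger opening in m; "grip_force": force on a finger pad.
Only numpy, scipy, OpenCV 4.12 (cv2) and the standard library are available. Lean on these libraries where they do the work, as an engineer would, in place of code of your own. Each camera call takes 0.05 s, during which the arm holds its last target. There are 200 camera calls.

### The job

Fold the sprung steel ring of the drying stand down past its over-centre point, so that it snaps to its level stop. Then lift the round-bottomed wooden vase out of its sloping cradle by the neck, lower it gently into the ring without dropping it or pressing hard, and ease off your grip little by little and leave it there seated, centred and standing upright, neck up, by itself. Leave the other things on the bench where they are.

Things in the scene. Friction and masses are not known exactly. Their poses are not given: they have to be found in the camera images.
- stand: drying stand, fixed to the bench: a dark wooden block (75 x 110 mm) with two steel cheeks that carry a fold-down steel ring. Its origin lies straight below the hinge, which is 100 mm up; z is up; the block's centre is 25 mm to its +x, the block's top 30 mm above the origin. The ring folds down towards the stand's -x: its centre then lies 90 mm from the hinge. It may be set at different heights and yaws.
- stand_hinge (a point): point on the ring's hinge axis (the axis is the stand's y), 100 mm above the stand's origin
- ring (a joint): hinge angle of the fold-down ring, rad. 0: folded up against its stop, leaning 12 degrees back past vertical, away from the stand's -x side; 1.780: lowered and level, against the other stop. An over-centre spring holds it at either stop; it tips over at about 0.85 rad and then goes on by itself to the level stop. Pushing the tab takes about 5 N at first and less on the way.
- ring_seat (a point): moves with the ring: where the centre of the vase's ball comes to lie when the vase is seated, on the ring's axis 29.5 mm above its upper edge. Its z is the ring's axis, pointing up once the ring is level. The ring is plain steel: 92 mm across outside, hole 68 mm, 12 mm thick, its centre 90 mm from the hinge axis; lowered, its upper face is 6 mm above the hinge axis.
- ring_tab (a point): moves with the ring: middle of the upper face of the flat push tab at the ring's free end (tab 40 mm wide, 8 mm thick, outermost edge 169 mm from the hinge axis, this point 154 mm). Its z is the normal of that face: it points up once the ring is level, and away from the stand's -x side while the ring is folded up; pushing on this face against that z folds the ring down.
- vase_neck (a point): plain turned wooden vase with a round bottom: ball 90 mm across, straight round neck 30 mm across, lip 36 mm across and 8 mm high, 148 mm overall, 0.25 to 0.5 kg. This point is on the neck's axis, 76 mm from the ball's centre and 27 mm below the top of the lip: the place to grip; the straight neck runs from 24 mm below it to 19 mm above it. Its z runs along the neck towards the lip. The vase begins lying back at 33 degrees from vertical.
- vase_ball (a point): centre of the vase's ball (radius 45 mm). The vase's centre of mass is about 8 mm from here towards the neck; the seated ball turns easily in the ring and stays at whatever tilt it is left: opening the fingers at once from a firm grip can flick the vase over, opening them by a few mm at a time does not.
- vase_mid (a point): the vase's mid-length, on its axis, 29 mm from the ball's centre towards the lip
- cradle: fixed plywood cradle, base 150 x 100 mm, 16 mm thick: a collar (hole 60 mm, top 34 mm above the bench) holds the ball, and a narrow post, 20 mm wide, props the neck 55 mm from the ball's centre, on the underside. Origin on the bench below the ball's centre; the neck leans to the cradle's -x.
- glue: white bottle 54 mm across, 130 mm tall, origin at its foot; leave alone
- tin: round steel tin 72 mm across, 45 mm tall, origin at its foot; leave alone
- sander: cork sanding block 100 x 60 x 38 mm with a wooden grip, origin under its centre; leave alone
- brush: hand brush lying along its x, origin under its centre; leave alone
- mallet: wooden mallet, head 60 x 110 x 64 mm, handle 140 mm towards its -x, origin under the head; leave alone
- bowl: shallow wooden bowl 110 mm across, 50 mm tall, origin at its foot; leave alone
- offcut: wooden offcut 120 x 45 x 45 mm, origin under its centre, beside the cradle; leave alone
Mind the look-alikes: they are no part of the job. What is shaped like the part that bears vase_neck but purple is not meant.

How it is judged:
By the outcome, as a careful person would: the job done as asked, in the order asked, and still so for the second after the job is handed in, with the robot touching nothing.
It also fails if it takes over 67 s, if anything falls off the work surface, if the arm or the gripper's body presses on something with over 40 N, if the wrist force passes 120 N, or if a joint passes its speed limit or range.

## Working session

There is one attempt and no reset: what is moved stays moved. The work goes in short steps, each a Python script; the robot and the scene stay as the last script left them, time stands still between calls to the robot, and variables do not carry over. Pictures are saved under pics/ and viewed, at most 10 in all, crops included, and the job is handed in when it is done.

```bash
ls; mkdir -p pics
cat > h.py <<'E'
import numpy as np, cv2
from workcell import manip
def snap(c):
    return manip.read_camera(c)
def world(im,u,v,z=None):
    """pixel -> world using depth (optical z)"""
    if z is None:
        p=im['z_map'][max(0,int(v)-1):int(v)+2,max(0,int(u)-1):int(u)+2]; p=p[p>0]; z=np.median(p)
    c=np.array([*(np.linalg.inv(im['mtx'])@[u,v,1])*z,1])
    return (np.linalg.inv(im['camera_from_world'])@c)[:3]
def ray(im,u,v):
    T=np.linalg.inv(im['camera_from_world']); d=T[:3,:3]@(np.linalg.inv(im['mtx'])@[u,v,1]); return T[:3,3],d/np.linalg.norm(d)
def tri(a,b):
    (o1,d1),(o2,d2)=a,b; A=np.stack([d1,-d2],1); t=np.linalg.lstsq(A,o2-o1,rcond=None)[0]
    p,q=o1+t[0]*d1,o2+t[1]*d2; return (p+q)/2,np.linalg.norm(p-q)
def pix(im,p):
    q=im['mtx']@(im['camera_from_world']@[*p,1])[:3]; return q[:2]/q[2]
def cloud(im):
    v,u=np.mgrid[:384,:512]; z=im['z_map']; T=np.linalg.inv(im['camera_from_world'])
    P=np.stack([u*z,v*z,z],-1)@np.linalg.inv(im['mtx']).T
    return P@T[:3,:3].T+T[:3,3]
E
cat > a.py <<'E'
from h import *
np.set_printoptions(precision=3,suppress=True)
ims={}
for c in ('side','top'):
    im=snap(c); ims[c]=im; np.savez(f'{c}0.npz',**im); cv2.imwrite(f'pics/{c}0.png',im['color'])
    for t in ('stand','stand_hinge','ring_seat','ring_tab','vase_neck','vase_ball','vase_mid','cradle'):
        for r in manip.spot_point(c,t)[:3]:
            u,v=r['at']; print(c,t,round(r['conf'],2),np.round([u,v]),world(im,u,v))
b=np.hstack([cv2.resize(ims[c]['color'],(400,300)) for c in ims])
print(manip.state()['time'])
E
python3 a.py
```

```text
pics
side stand 0.58 [313. 250.] [ 0.618 -0.247  0.046]
side stand_hinge 0.58 [314. 233.] [ 0.62  -0.236  0.124]
side ring_seat 0.61 [330. 213.] [ 0.758 -0.092  0.057]
side ring_tab 0.51 [325. 201.] [ 0.652 -0.236  0.27 ]
side vase_neck 0.62 [253. 166.] [0.52  0.198 0.152]
side vase_neck 0.58 [205. 195.] [0.299 0.222 0.034]
side vase_ball 0.51 [213. 183.] [ 0.247 -0.425  0.593]
side vase_mid 0.67 [258. 180.] [0.536 0.177 0.088]
side vase_mid 0.61 [208. 186.] [ 0.236 -0.401  0.566]
side cradle 0.63 [266. 189.] [0.561 0.155 0.048]
side cradle 0.6 [326. 201.] [ 0.652 -0.241  0.272]
top stand 0.96 [307. 174.] [ 0.614 -0.203  0.045]
top stand 0.25 [371. 199.] [ 0.52  -0.453  0.005]
top stand_hinge 0.95 [316. 170.] [ 0.617 -0.224  0.129]
top ring_tab 0.86 [321. 150.] [ 0.657 -0.219  0.28 ]
top ring_tab 0.2 [320. 151.] [ 0.655 -0.215  0.277]
top vase_neck 0.91 [193. 195.] [0.525 0.208 0.159]
top vase_neck 0.76 [125. 256.] [0.308 0.476 0.031]
top vase_neck 0.67 [192. 263.] [0.283 0.228 0.035]
top vase_ball 0.96 [202. 187.] [0.557 0.185 0.113]
top vase_ball 0.84 [180. 244.] [0.354 0.265 0.089]
top vase_ball 0.59 [124. 278.] [0.232 0.464 0.087]
top vase_mid 0.89 [123. 274.] [0.246 0.467 0.087]
top vase_mid 0.79 [182. 249.] [0.336 0.257 0.084]
top vase_mid 0.7 [201. 191.] [0.543 0.188 0.113]
top cradle 0.72 [203. 191.] [0.544 0.181 0.104]
0.9
```

View pics/side0.png

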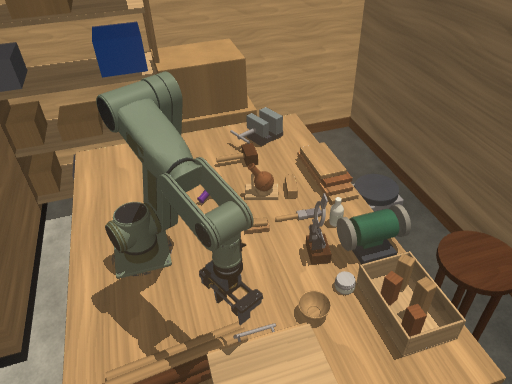

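View pics/top0.png

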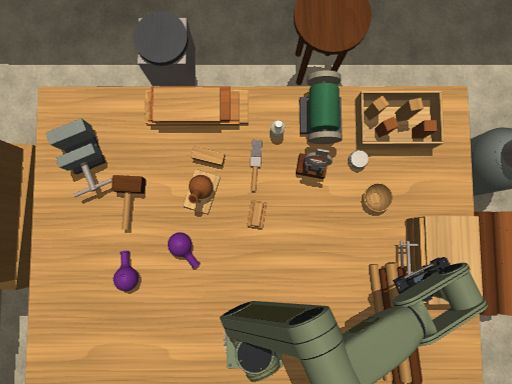

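Top: brown vase in its cradle at (201,188); look-alikes are the two purple vases at (181,245) and (125,275). The brown one fits (in cradle, brown, leaning). Stand is at (315,165), ring folded up. I'll confirm in one crop while fitting geometry.

```bash
cat > b.py <<'E'
from h import *
from scipy.optimize import least_squares
np.set_printoptions(precision=4,suppress=True)
T={k:v for k,v in np.load('top0.npz').items()}; S={k:v for k,v in np.load('side0.npz').items()}
a=cv2.resize(T['color'][130:230,160:260],(400,400),interpolation=3); b=cv2.resize(S['color'][170:280,280:390],(400,400),interpolation=3)
cv2.imwrite('pics/crop0.png',np.hstack([a,b]))
P=np.concatenate([cloud(T).reshape(-1,3),cloud(S).reshape(-1,3)]); src=np.r_[np.zeros(384*512),np.ones(384*512)]
# vase: ball + neck
m=(np.abs(P[:,0]-.54)<.09)&(np.abs(P[:,1]-.19)<.07)&(P[:,2]>.062)&(P[:,2]<.2)
V=P[m]; print('vase pts',len(V),(src[m]==0).sum())
def axis(th,ps): return np.array([np.sin(th)*np.cos(ps),np.sin(th)*np.sin(ps),np.cos(th)])
def sd(p):
    a=axis(np.radians(33),p[3]); d=V-p[:3]; s=d@a; r=np.linalg.norm(d-np.outer(s,a),axis=1)
    ball=np.hypot(s,r)-.045
    rect=lambda lo,hi,R:(lambda q:np.linalg.norm(np.maximum(q,0),axis=1)+np.minimum(q.max(1),0))(np.stack([r-R,np.abs(s-(lo+hi)/2)-(hi-lo)/2],1))
    return np.minimum.reduce([ball,rect(0,.1,.015),rect(.095,.103,.018)])
best=min((least_squares(sd,[.56,.18,.0675,ps],loss='soft_l1',f_scale=.002) for ps in (2.,2.6,3.1,3.7)),key=lambda r:r.cost)
c=best.x; A=axis(np.radians(33),c[3]); print('ball',c[:3],'yaw axis',np.degrees(c[3]),'med res',np.median(np.abs(best.fun)),'neck',c[:3]+.076*A)
# stand block top
Q=P[(src==0)&(np.abs(P[:,0]-.63)<.12)&(np.abs(P[:,1]+.23)<.09)]
B=Q[(Q[:,2]>.03)&(Q[:,2]<.06)]; print('block z',np.percentile(B[:,2],[10,50,90]),len(B)); B=B[np.abs(B[:,2]-np.median(B[:,2]))<.004]
print(cv2.minAreaRect((B[:,:2]*1000).astype(np.float32)))
Q=P[(np.abs(P[:,0]-.63)<.12)&(np.abs(P[:,1]+.23)<.09)]
R=Q[Q[:,2]>.17]; print('ring n',len(R),R.mean(0)); 
u,s,vt=np.linalg.svd(R-np.median(R,axis=0)); print('normal',vt[2],s)
for lo in np.arange(.1,.3,.02):
    q=Q[(Q[:,2]>lo)&(Q[:,2]<lo+.02)]
    if len(q): print(round(lo,2),len(q),q.mean(0),q.min(0)[:2],q.max(0)[:2])
E
python3 b.py
```

```text
vase pts 905 523
ball [0.5637 0.1939 0.0661] yaw axis 162.78962378794466 med res 0.0018900111361301389 neck [0.5241 0.2062 0.1299]
block z [0.0402 0.046  0.0523] 313
((645.8113403320312, -224.5926055908203), (110.58673858642578, 76.06413269042969), 77.44622802734375)
ring n 570 [ 0.6527 -0.2301  0.2211]
normal [-0.5433 -0.8362 -0.0746] [0.9396 0.7202 0.5907]
0.1 197 [ 0.6874 -0.2463  0.1106] [ 0.6079 -0.3196] [ 0.7498 -0.1874]
0.12 275 [ 0.6779 -0.2456  0.1289] [ 0.6096 -0.3199] [ 0.7489 -0.1869]
0.14 269 [ 0.7002 -0.2543  0.1496] [ 0.6201 -0.3176] [ 0.7485 -0.1856]
0.16 320 [ 0.7016 -0.2492  0.169 ] [ 0.6232 -0.3055] [ 0.7491 -0.19  ]
0.18 71 [ 0.6362 -0.2216  0.1895] [ 0.6241 -0.2685] [ 0.6518 -0.1796]
0.2 61 [ 0.6386 -0.23    0.211 ] [ 0.6264 -0.2733] [ 0.6577 -0.1742]
0.22 90 [ 0.6437 -0.2296  0.231 ] [ 0.6318 -0.2661] [ 0.6599 -0.1809]
0.24 98 [ 0.6467 -0.2285  0.2475] [ 0.6362 -0.2553] [ 0.6582 -0.1949]
0.26 85 [ 0.6529 -0.2279  0.2716] [ 0.6447 -0.2485] [ 0.663  -0.2059]
0.28 27 [ 0.6565 -0.2249  0.2823] [ 0.6471 -0.2467] [ 0.6613 -0.2061]
```

View pics/crop0.png

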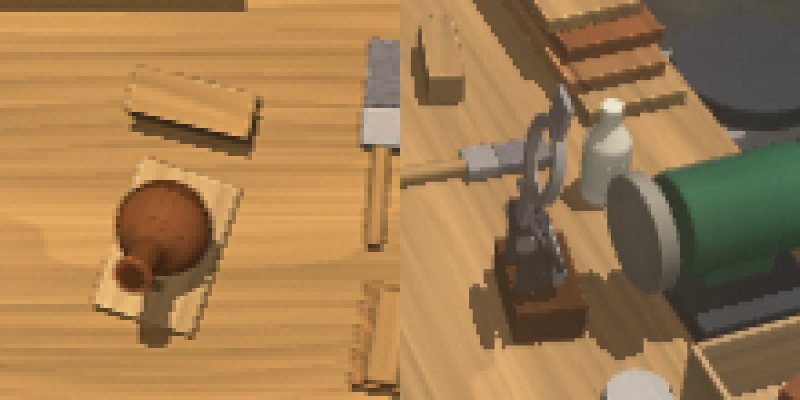

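The crop confirms it: the brown vase sits in the plywood cradle (crop ~(160,230)), and the ring is folded up on the stand. The measurements agree with the given sizes (block 110.6 x 76 mm, ball z 66 mm, tab top 0.28). Now I'll push the ring down from the far side.

```bash
cat > c.py <<'E'
from h import *
np.set_printoptions(precision=3,suppress=True)
H=np.array([.6214,-.2191,.116]); yaw=-12.6; X=np.array([np.cos(np.radians(yaw)),np.sin(np.radians(yaw)),0]); Z=np.array([0,0,1.])
def tcp(phi,r=.150,back=.0):
    f=np.radians(phi); return H+r*(-np.sin(f)*X+np.cos(f)*Z)+.004*(np.cos(f)*X+np.sin(f)*Z)+(.016+back)*X
def st(): s=manip.state(); print(round(s['time'],2),np.array(s['ee_pos']),np.array(s['contact_force']))
print(manip.state()['orientation'])
p0=tcp(-12,back=.03); up=p0+[0,0,.13]
cand=[(y,manip.ik(up,[180,0,y])) for y in (yaw,yaw+180)]; j=np.array(manip.state()['joints'])
y,_=min((c for c in cand if c[1] is not None),key=lambda c:abs(np.array(c[1])-j).max()); print(y,_)
manip.set_gripper(0)
q=manip.state()['ee_pos']; manip.movel([q[0],q[1],.38],.3)
manip.move_ptp(up,[180,0,y]); st()
manip.movel(p0,.2); st()
for phi in (-10,0,10,20,30,40,48,55):
    manip.movel(tcp(phi),.15); st()
q=manip.state()['ee_pos']; manip.movel([q[0],q[1],q[2]+.15],.3); st()
for c in ('side','top','wrist'):
    im=snap(c); np.savez(f'{c}1.npz',**im); cv2.imwrite(f'pics/{c}1.png',im['color'])
E
python3 c.py
```

```text
[179.994  -0.     25.374]
-12.6 [-19.567  35.839  30.831  -0.    113.33   83.033]
5.02 [ 0.7   -0.238  0.392] [-0.229  0.391  0.881]
5.82 [ 0.701 -0.237  0.264] [0.833 0.784 0.494]
6.2 [ 0.667 -0.229  0.265] [ 0.776 -0.011 -0.22 ]
6.53 [ 0.642 -0.224  0.267] [-0.388 -0.068 -0.468]
6.85 [ 0.617 -0.218  0.265] [-0.388 -0.805  0.357]
7.17 [ 0.592 -0.213  0.259] [ 0.86  -0.45   0.095]
7.5 [ 0.568 -0.207  0.248] [-0.831  0.178 -0.274]
7.83 [ 0.547 -0.203  0.234] [ 1.231  0.341 -0.477]
8.12 [ 0.532 -0.199  0.22 ] [0.573 0.543 0.545]
8.39 [ 0.52  -0.196  0.206] [-0.285 -0.1    0.849]
9.04 [ 0.52  -0.197  0.356] [-0.332 -0.034 -0.659]
```

Run:
```python
import cv2,numpy as np
f=lambda n:cv2.imread(f'pics/{n}1.png')
a=cv2.resize(f('side')[150:290,220:400],(400,310),interpolation=3);b=cv2.resize(f('top')[110:250,240:420],(400,310),interpolation=3)
w=cv2.resize(f('wrist'),(384,288)); c=np.zeros((598,800,3),np.uint8); c[:310,:400]=a;c[:310,400:]=b;c[310:,:384]=w
cv2.imwrite('pics/m1.png',c)
```

```text
(no output)
```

View pics/m1.png

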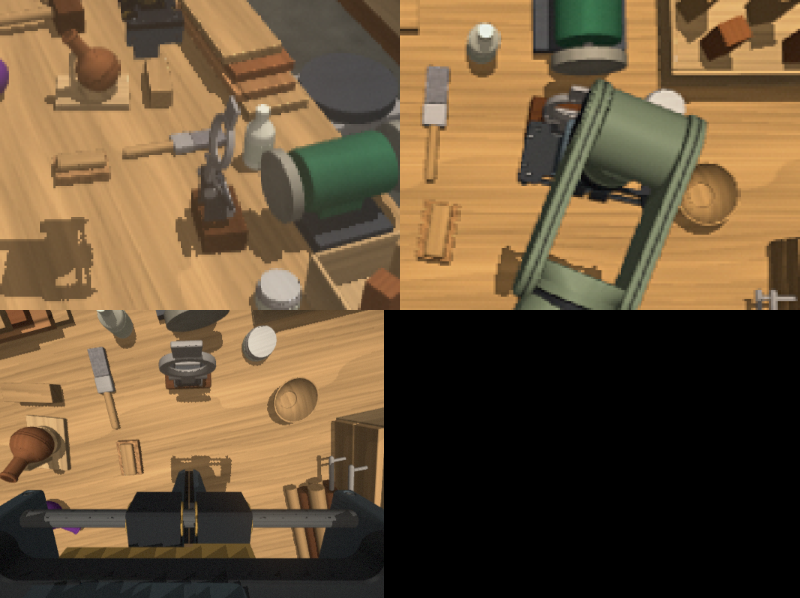

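The wrist view shows the ring and tab still up at (187,360), with the fingers in line laterally. I'll measure its height from the close wrist cloud.

Run:
```python
from h import *
np.set_printoptions(precision=3,suppress=True)
W=dict(np.load('wrist1.npz').items()); S=dict(np.load('side1.npz').items())
print(manip.state()['opening'],manip.state()['ee_pos'],manip.state()['orientation'])
print('cam',np.linalg.inv(W['camera_from_world'])[:3,3])
for n,I in(('w',W),('s',S),('top0',dict(np.load('top0.npz').items()))):
    Q=cloud(I).reshape(-1,3); Q=Q[(Q[:,0]>.59)&(Q[:,0]<.72)&(np.abs(Q[:,1]+.225)<.08)]
    for lo in np.arange(.04,.34,.02):
        q=Q[(Q[:,2]>lo)&(Q[:,2]<lo+.02)]
        if len(q): print(n,round(lo,2),len(q),q.mean(0),q.min(0)[:2],q.max(0)[:2])
for t in('ring_tab','stand_hinge','stand','ring_seat'):
    snap('wrist')
    for r in manip.spot_point('wrist',t)[:2]: print(t,r,world(W,*r['at']))
```

```text
-7.20644896373381e-05 [ 0.52  -0.196  0.354] [-179.966    0.204  -12.603]
cam [ 0.602 -0.214  0.56 ]
w 0.04 443 [ 0.622 -0.216  0.048] [ 0.602 -0.279] [ 0.675 -0.161]
w 0.06 15 [ 0.652 -0.21   0.077] [ 0.613 -0.234] [ 0.663 -0.194]
w 0.08 166 [ 0.66  -0.224  0.084] [ 0.613 -0.253] [ 0.668 -0.192]
w 0.1 216 [ 0.65  -0.22   0.108] [ 0.612 -0.258] [ 0.664 -0.186]
w 0.12 279 [ 0.62  -0.216  0.129] [ 0.609 -0.245] [ 0.631 -0.186]
w 0.14 200 [ 0.627 -0.216  0.149] [ 0.62  -0.253] [ 0.639 -0.181]
w 0.16 381 [ 0.633 -0.218  0.174] [ 0.625 -0.249] [ 0.646 -0.186]
w 0.18 299 [ 0.636 -0.218  0.188] [ 0.625 -0.261] [ 0.65  -0.176]
w 0.2 130 [ 0.637 -0.222  0.21 ] [ 0.627 -0.264] [ 0.655 -0.175]
w 0.22 353 [ 0.645 -0.22   0.232] [ 0.632 -0.263] [ 0.66  -0.177]
w 0.24 564 [ 0.647 -0.221  0.248] [ 0.637 -0.252] [ 0.66 -0.19]
w 0.26 355 [ 0.652 -0.222  0.27 ] [ 0.646 -0.242] [ 0.66  -0.202]
w 0.28 436 [ 0.657 -0.223  0.283] [ 0.651 -0.243] [ 0.665 -0.203]
s 0.04 259 [ 0.64  -0.246  0.046] [ 0.601 -0.287] [ 0.693 -0.164]
s 0.06 62 [ 0.635 -0.24   0.07 ] [ 0.612 -0.265] [ 0.669 -0.192]
s 0.08 58 [ 0.6
[... 1084 characters left out ...]
.258] [ 0.639 -0.187]
top0 0.16 63 [ 0.633 -0.222  0.173] [ 0.626 -0.252] [ 0.644 -0.19 ]
top0 0.18 34 [ 0.635 -0.226  0.19 ] [ 0.624 -0.263] [ 0.646 -0.181]
top0 0.2 21 [ 0.64  -0.221  0.212] [ 0.628 -0.267] [ 0.658 -0.179]
top0 0.22 53 [ 0.646 -0.222  0.231] [ 0.632 -0.265] [ 0.66  -0.181]
top0 0.24 53 [ 0.647 -0.223  0.248] [ 0.639 -0.255] [ 0.658 -0.195]
top0 0.26 47 [ 0.654 -0.226  0.272] [ 0.647 -0.246] [ 0.663 -0.206]
top0 0.28 15 [ 0.657 -0.224  0.282] [ 0.654 -0.242] [ 0.661 -0.206]
ring_tab {'at': [248.1, 47.6], 'conf': 0.7} [ 0.656 -0.222  0.284]
stand_hinge {'at': [249.5, 92.9], 'conf': 0.79} [ 0.625 -0.216  0.157]
ring_seat {'at': [35.9, 190.1], 'conf': 0.28} [0.553 0.184 0.112]
```

View pics/wrist1.png

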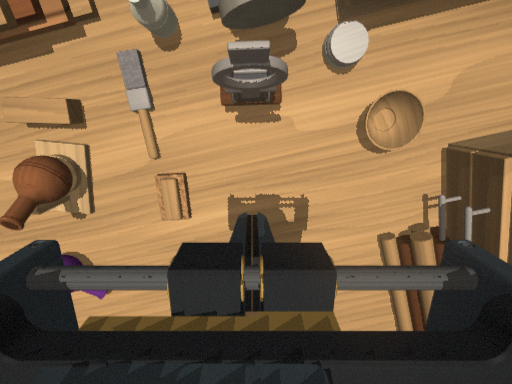

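The ring geometry agrees with my estimate, but there was no contact force. I'll check the fingertip position in the wrist cloud, redo the approach lower, and look partway through.

```bash
cat > d.py <<'E'
from h import *
np.set_printoptions(precision=3,suppress=True)
exec(open('c.py').read().split("print(manip.state()['orientation'])")[0])
W=dict(np.load('wrist1.npz').items())
Q=cloud(W)[205:300,235:270].reshape(-1,3); Q=Q[Q[:,2]>.2]; print('finger cloud',Q.min(0),Q.max(0)); print('tcp pix',pix(W,[.52,-.196,.354]),pix(W,[.52,-.196,.40]))
p0=tcp(-12,r=.14,back=.03)
manip.movel(p0+[0,0,.13],.3); manip.movel(p0,.25); st()
manip.movel(tcp(-8,r=.14),.1); st()
manip.movel(tcp(5,r=.14),.1); st()
im=snap('side'); np.savez('side2.npz',**im); u,v=pix(im,H+[0,0,.1]).astype(int); print(u,v,pix(im,manip.state()['ee_pos']))
w=snap('wrist')['color']
a=cv2.resize(im['color'][v-60:v+80,u-70:u+70],(400,400),interpolation=3)
cv2.imwrite('pics/m2.png',np.hstack([a,cv2.resize(w,(400,400))]))
E
python3 d.py
```

```text
finger cloud [ 0.511 -0.214  0.39 ] [ 0.602 -0.189  0.56 ]
tcp pix [252.291 215.511] [252.381 241.576]
11.17 [ 0.699 -0.236  0.255] [-0.348 -0.71   0.742]
11.72 [ 0.661 -0.228  0.256] [ 0.757 -0.243  0.346]
12.18 [ 0.63  -0.221  0.256] [-0.304 -0.364 -0.628]
313 211 [316.783 202.577]
```

View pics/m2.png

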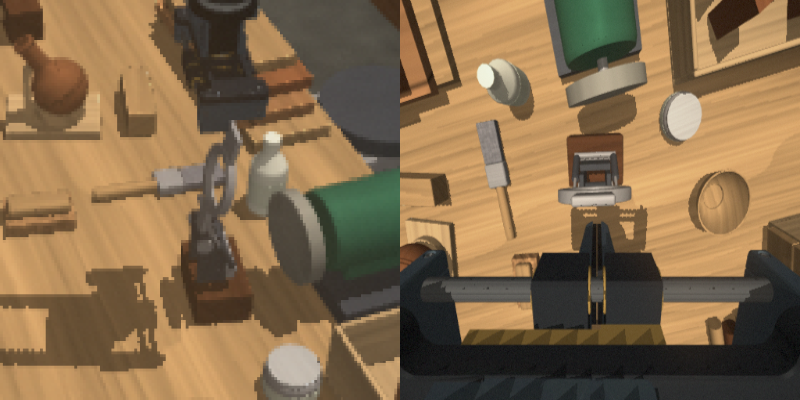

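Run:
```python
from h import *
np.set_printoptions(precision=3,suppress=True)
W=dict(np.load('wrist1.npz').items()); C=cloud(W)
for r in range(206,300,6): print(r,W['z_map'][r,246],C[r,246],C[r,258])
im=snap('wrist'); np.savez('wrist2.npz',**im); C=cloud(im); s=manip.state(); print(s['ee_pos'],s['contact_force'],s['opening'],pix(im,s['ee_pos']))
Q=C.reshape(-1,3); Q=Q[(Q[:,0]>.56)&(Q[:,0]<.72)&(np.abs(Q[:,1]+.225)<.06)]
for lo in np.arange(.12,.36,.02):
    q=Q[(Q[:,2]>lo)&(Q[:,2]<lo+.02)]
    if len(q): print(round(lo,2),len(q),q.mean(0),q.min(0)[:2],q.max(0)[:2])
```

```text
206 0.5936971 [ 0.406 -0.157  0.002] [ 0.4   -0.183  0.002]
212 0.5980369 [ 0.392 -0.154  0.002] [ 0.386 -0.18   0.002]
218 0.17350428 [ 0.537 -0.196  0.4  ] [ 0.535 -0.203  0.399]
224 0.1723731 [ 0.534 -0.195  0.402] [ 0.536 -0.203  0.411]
230 0.15936378 [ 0.536 -0.196  0.415] [ 0.535 -0.203  0.417]
236 0.15117395 [ 0.536 -0.196  0.423] [ 0.536 -0.203  0.427]
242 0.14427601 [ 0.536 -0.196  0.43 ] [ 0.534 -0.202  0.429]
248 0.1375746 [ 0.536 -0.196  0.437] [ 0.535 -0.202  0.437]
254 0.13295057 [ 0.536 -0.196  0.442] [ 0.535 -0.202  0.444]
260 0.13154136 [ 0.534 -0.196  0.445] [ 0.533 -0.202  0.445]
266 0.091488115 [ 0.552 -0.201  0.48 ] [ 0.552 -0.205  0.482]
272 0.08805332 [ 0.552 -0.201  0.484] [ 0.551 -0.205  0.484]
278 0.08727399 [ 0.551 -0.201  0.485] [ 0.55  -0.204  0.485]
284 0.08670481 [ 0.549 -0.2    0.486] [ 0.549 -0.204  0.487]
290 0.09014971 [ 0.546 -0.199  0.484] [ 0.545 -0.203  0.485]
296 0.13637096 [ 0.514 -0.191  0.446] [ 0.512 -0.197  0.445]
[ 0.63  -0.221  0.255] [ 0.227  0.43  -0.387] 0.0005138848602280823 [252.675 215.876]
0.12 502 [ 0.639 -0.219  0.128] [ 0.626 -0.258] [ 0.655 -0.182]
0.14 8 [ 0.636 -0.21   0.141] [ 0.628 -0.252] [ 0.642 -0.185]
0.16 115 [ 0.64  -0.221  0.174] [ 0.636 -0.252] [ 0.646 -0.197]
0.18 52 [ 0.643 -0.221  0.186] [ 0.637 -0.258] [ 0.653 -0.186]
0.2 31 [ 0.647 -0.224  0.212] [ 0.632 -0.265] [ 0.658 -0.176]
0.22 317 [ 0.649 -0.221  0.233] [ 0.633 -0.263] [ 0.66  -0.178]
0.24 411 [ 0.653 -0.224  0.245] [ 0.639 -0.252] [ 0.66 -0.19]
0.26 82 [ 0.66  -0.223  0.27 ] [ 0.654 -0.242] [ 0.665 -0.205]
0.28 738 [ 0.657 -0.223  0.285] [ 0.644 -0.243] [ 0.665 -0.203]
0.3 402 [ 0.646 -0.224  0.311] [ 0.642 -0.234] [ 0.649 -0.213]
0.32 617 [ 0.646 -0.224  0.33 ] [ 0.643 -0.235] [ 0.649 -0.212]
0.34 609 [ 0.631 -0.22   0.347] [ 0.613 -0.229] [ 0.648 -0.213]
```

The finger's front face in the wrist cloud ends about 42 mm above the reported TCP, while its width, side and camera pose all match. So the real fingertips are about 42 mm short of the reported TCP along the tool, and the push went over the tab. I'll compensate by offsetting along tool z and redo it with force checks.

```bash
cat > e.py <<'E'
from h import *
np.set_printoptions(precision=3,suppress=True)
exec(open('c.py').read().split("print(manip.state()['orientation'])")[0])
D=np.array([0,0,-.042])
p0=tcp(-12,r=.147,back=.03)+D
q=np.array(manip.state()['ee_pos']); manip.movel(q+[0,0,.03],.3); manip.movel(p0+[0,0,.08],.25); manip.movel(p0,.2); st()
manip.movel(tcp(-8,r=.147)+D,.1); st()
for phi in (0,10,20,30,40,48,55): manip.movel(tcp(phi,r=.147)+D,.15); st()
q=np.array(manip.state()['ee_pos']); manip.movel(q+[0,0,.15],.3); st()
im=snap('wrist'); np.savez('wrist3.npz',**im); cv2.imwrite('pics/wrist3.png',im['color'])
C=cloud(im).reshape(-1,3); 
Q=C[(C[:,0]>.42)&(C[:,0]<.68)&(np.abs(C[:,1]+.21)<.07)&(C[:,2]<.3)&(C[:,2]>.055)]; print(len(Q),Q.min(0),Q.max(0))
Q=Q[Q[:,2]>.1]; print(len(Q),np.percentile(Q,[2,50,98],axis=0))
for t in('ring_tab','ring_seat','stand_hinge'):
    for r in manip.spot_point('wrist',t)[:2]: print(t,r,world(im,*r['at']))
E
python3 e.py
```

```text
13.57 [ 0.7   -0.237  0.218] [-0.077 -0.374  0.499]
14.12 [ 0.663 -0.229  0.221] [ 4.002 -2.006  4.461]
14.41 [ 0.642 -0.224  0.221] [ 4.78  -1.649  2.866]
14.73 [ 0.617 -0.218  0.219] [ 2.158 -1.032  1.632]
15.06 [ 0.592 -0.212  0.213] [1.533 0.459 2.341]
15.38 [ 0.569 -0.207  0.203] [ 0.619  0.093 -0.671]
15.71 [ 0.549 -0.203  0.189] [ 0.551 -0.256  0.105]
15.99 [ 0.534 -0.2    0.176] [ 0.547 -0.445  0.354]
16.26 [ 0.522 -0.197  0.162] [ 0.865 -0.281  0.164]
16.91 [ 0.523 -0.197  0.312] [-0.707  1.173 -1.446]
4446 [ 0.456 -0.26   0.056] [ 0.672 -0.154  0.136]
3844 [[ 0.464 -0.248  0.105]
 [ 0.579 -0.205  0.124]
 [ 0.652 -0.16   0.134]]
ring_tab {'at': [252.4, 200.0], 'conf': 0.88} [ 0.474 -0.186  0.122]
stand_hinge {'at': [248.8, 97.7], 'conf': 0.88} [ 0.622 -0.214  0.129]
```

The force trace peaked at about 5 N and then vanished as the ring snapped over. The tab is now at (0.474, -0.186, 0.122), exactly where a level ring puts it. Next, the pre-grasp with a close look at the vase.

```bash
cat > f.py <<'E'
from h import *
from scipy.optimize import least_squares,minimize
from scipy.spatial.transform import Rotation as Ro
np.set_printoptions(precision=4,suppress=True)
# ring centre: largest empty circle
im=dict(np.load('wrist3.npz').items()); C=cloud(im).reshape(-1,3)
R=C[(np.linalg.norm(C[:,:2]-[.5336,-.1995],axis=1)<.06)&(C[:,2]>.1)&(C[:,2]<.135)]
f=lambda c:-np.percentile(np.linalg.norm(R[:,:2]-c,axis=1),2)
o=minimize(f,[.5336,-.1995],method='Nelder-Mead'); print('ring c',o.x,o.fun,'z',np.percentile(R[:,2],[50,80,95]))
A0=np.radians(162.8)
def axis(th,ps): return np.array([np.sin(th)*np.cos(ps),np.sin(th)*np.sin(ps),np.cos(th)])
def rot(A,flip=1):
    z=-A; y=flip*np.cross(A,[0,0,1.]); y/=np.linalg.norm(y); return np.stack([np.cross(y,z),y,z],1)
def rpy(M): return Ro.from_matrix(M).as_euler('xyz',degrees=True)
def fitvase(P,c0,free_tilt=True):
    P=P[(np.linalg.norm(P-np.array(c0[:3])-.03*axis(c0[4],c0[3]),axis=1)<.11)&(P[:,2]>.062)]
    def sd(p,V=P):
        a=axis(p[4],p[3]); d=V-p[:3]; s=d@a; r=np.linalg.norm(d-np.outer(s,a),axis=1)
        rect=lambda lo,hi,R_:(lambda q:np.linalg.norm(np.maximum(q,0),axis=1)+np.minimum(q.max(1),0))(np.stack([r-R_,np.abs(s-(lo+hi)/2)-(hi-lo)/2],1))
        return np.minimum.reduce([np.hypot(s,r)-.045,rect(0,.1,.015),rect(.095,.103,.018)])
    o=least_squares(sd,c0,loss='soft_l1',f_scale=.002,x_scale=[.01,.01,.01,.2,.2]); return o.x,np.median(np.abs(o.fun)),len(P)
if __name__=='__main__':
    A=axis(np.radians(33),A0); N=np.array([.5637,.1939,.0661])+.076*A
    pre=N+A*(-.061+.13); j=np.array(manip.state()['joints'])
    c=[(fl,manip.ik(pre,rpy(rot(A,fl)))) for fl in (1,-1)]; print(c)
    fl=min((k for k in c if k[1] is not None),key=lambda k:abs(np.array(k[1])-j).max())[0]; print('flip',fl)
    manip.set_gripper(.091)
    q=np.array(manip.state()['ee_pos']); manip.movel(q+[0,0,.06],.3)
    manip.move_ptp(pre,rpy(rot(A,fl)))
    im=snap('wrist'); np.savez('wrist4.npz',**im); cv2.imwrite('pics/wrist4.png',im['color'])
    s=manip.state(); print(s['time'],s['ee_pos'],s['orientation'],pre)
    Mt=Ro.from_euler('xyz',s['orientation'],degrees=True).as_matrix()
    print('cam in tool',Mt.T@(np.linalg.inv(im['camera_from_world'])[:3,3]-s['ee_pos']))
    s2=dict(np.load('wrist3.npz').items()); M2=Ro.from_euler('xyz',[180,0,-12.6],degrees=True).as_matrix(); print('cam in tool before',M2.T@(np.linalg.inv(s2['camera_from_world'])[:3,3]-[.523,-.197,.312]))
    C=cloud(im).reshape(-1,3); T=(C-s['ee_pos'])@Mt; far=T[:,2]>-.02+0  # beyond fingers, tool frame
    print(fitvase(C[far],[.5637,.1939,.0675,A0,np.radians(33)]))
    fin=T[(np.abs(T[:,2]+.06)<.05)&(np.abs(T[:,1])<.07)&(np.abs(T[:,1])>.035)]; print('fingers tool',np.percentile(fin,[1,50,99],axis=0),len(fin))
E
python3 f.py
```

```text
ring c [ 0.536  -0.1997] -0.03403328183720638 z [0.1241 0.1251 0.1258]
[(1, array([ 41.4923,   5.5223, 114.6222, -38.5898,  48.2482,  -7.9634])), (-1, None)]
flip 1
20.6167 [0.4889 0.2168 0.188 ] [179.9655  33.0187 162.6833] [0.4883 0.2173 0.1877]
cam in tool [ 0.083   0.0007 -0.2066]
cam in tool before [ 0.0826 -0.0007 -0.2068]
(array([0.5643, 0.1974, 0.0678, 2.8158, 0.6073]), np.float64(0.0011318493698808246), 3681)
fingers tool [[-0.0162 -0.0559 -0.1094]
 [ 0.0105 -0.0446 -0.0831]
 [ 0.0177  0.0573 -0.0372]] 5793
```

The camera-in-tool offset is constant, so the 40 mm tip correction applies in the tool frame. The ring hole fits at radius 34.0 mm, centred at (0.536, -0.200) with its top at z 0.1245. The vase fit agrees with the expected values (ball z 0.0678, tilt about 34°). Grasp and lift.

```bash
cat > g.py <<'E'
from f import *
def st():
    s=manip.state(); print(round(s['time'],2),np.array(s['ee_pos']),'F',np.array(s['contact_force']),'op',round(s['opening'],4),'g',s['grip_force']); return s
A=axis(np.radians(33.5),np.radians(161.8)); N=np.array([.5641,.1968,.0678])+.076*A
o=rpy(rot(A)); k=-.059
manip.move_ptp(N+A*(k+.08),o); manip.movel(N+A*k,.15); st()
manip.set_gripper(0.); s=st()
if s['opening']>.02:
    p=np.array(s['ee_pos']); manip.movel(p+[0,0,.03],.06); st(); manip.movel(p+[0,0,.16],.2); st()
    im=snap('wrist'); np.savez('wrist5.npz',**im); cv2.imwrite('pics/wrist5.png',im['color'])
    im=snap('side'); np.savez('side5.npz',**im); cv2.imwrite('pics/side5.png',im['color'])
E
python3 g.py | grep -v 'ring c'
python3 -c "
import cv2,numpy as np
a=cv2.imread('pics/side5.png')[80:230,180:330];b=cv2.imread('pics/wrist5.png')
cv2.imwrite('pics/m5.png',np.hstack([cv2.resize(a,(400,400),interpolation=3),cv2.resize(b,(400,400))]))"
```

```text
21.61 [0.5555 0.2001 0.0831] F [0.3971 0.0347 0.3169] op 0.0909 g 0.0
22.51 [0.5552 0.1997 0.082 ] F [-0.4784 -0.1738 -0.0218] op 0.035 g 29.999932944774628
23.16 [0.5555 0.1998 0.1122] F [ 2.0202 -0.7885 -1.6789] op 0.0351 g 29.999705851078033
23.96 [0.5538 0.1992 0.2397] F [-0.1491  0.2654 -3.4387] op 0.0347 g 29.99987304210663
```

View pics/m5.png

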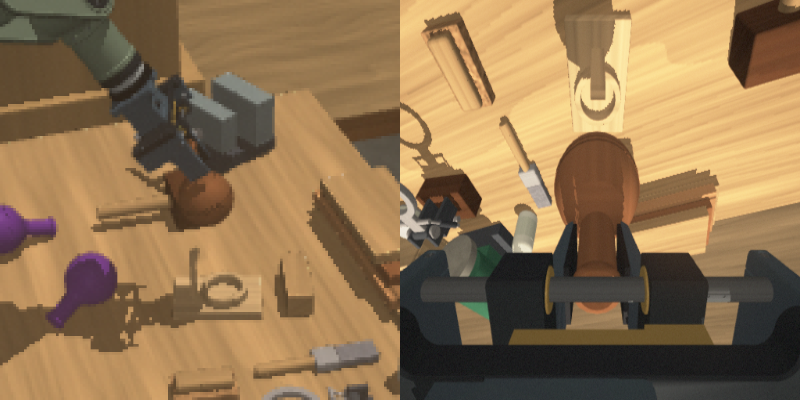

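The vase is lifted clear (side crop (205,195)) and the purple ones are untouched. But an opening of 35 mm suggests the pads are touching the 36 mm lip rather than the 30 mm neck, so I'll measure the vase in the tool frame.

```bash
cat > k.py <<'E'
from f import *
def intool(im,s,seed):
    """fit held vase; returns ball & axis in tool frame (z fwd)"""
    M=Ro.from_euler('xyz',s['orientation'],degrees=True).as_matrix(); C=cloud(im).reshape(-1,3); T=(C-s['ee_pos'])@M
    col=im['color'].reshape(-1,3).astype(int); red=(col[:,2]>col[:,0]*1.7)&(col[:,2]>60)
    keep=red&(np.abs(T[:,1])<.05)&(T[:,2]>-.085)&(T[:,2]<.09)&(np.abs(T[:,0])<.06)&(C[:,2]>.08)
    V=T[keep]*[1,-1,-1]  # flip so axis is +z
    def sd(p):
        a=np.array([np.sin(p[3]),np.sin(p[4]),0]); a[2]=np.sqrt(1-a@a); d=V-p[:3]; q=d@a; r=np.linalg.norm(d-np.outer(q,a),axis=1)
        rect=lambda lo,hi,R_:(lambda w:np.linalg.norm(np.maximum(w,0),axis=1)+np.minimum(w.max(1),0))(np.stack([r-R_,np.abs(q-(lo+hi)/2)-(hi-lo)/2],1))
        return np.minimum.reduce([np.hypot(q,r)-.045,rect(0,.1,.015),rect(.095,.103,.018)])
    o=least_squares(sd,seed,loss='soft_l1',f_scale=.002,x_scale=[.01,.01,.01,.1,.1]); p=o.x
    return p,len(V),np.median(np.abs(o.fun)),T,red
if __name__=='__main__':
    im=dict(np.load('wrist5.npz').items()); s=manip.state(); p,n,r,T,red=intool(im,s,[0,0,-.02,0,0])
    print('ball tool',p[:3]*[1,-1,-1],'tilt x,y deg',np.degrees(p[3:]),n,r)
    F=T[~red]; F=F[(np.abs(F[:,1])<.05)&(np.abs(F[:,1])>.012)&(np.abs(F[:,0]-.016)<.003)&(F[:,2]<.0)&(F[:,2]>-.09)]
    print(len(F),np.percentile(F[:,2],[90,98,99.5,100]))
    for a in np.arange(-.09,0,.006):
        f=F[(F[:,2]>=a)&(F[:,2]<a+.006)]
        if len(f): print(round(a,3),len(f),'inner y',f[f[:,1]>0][:,1].min(initial=9),f[f[:,1]<0][:,1].max(initial=-9))
    L=T[red&(np.abs(T[:,1])<.03)&(T[:,2]<-.03)]; print('red back end z',np.percentile(L[:,2],[0.5,2]),len(L))
E
python3 k.py | grep -v 'ring c'
```

```text
ball tool [0.0261 0.0007 0.0122] tilt x,y deg [-16.7034   0.0434] 9405 0.0004838008405060601
1558 [-0.0476 -0.0393 -0.037  -0.0354]
-0.09 260 inner y 0.017883904439236254 -0.016643318297880835
-0.084 266 inner y 0.01790108599848042 -0.016660915752054015
-0.078 238 inner y 0.01796907504297045 -0.016739217493445216
-0.072 192 inner y 0.017914815601836862 -0.016558288371736344
-0.066 172 inner y 0.017938663307295346 -0.016746954924138465
-0.06 135 inner y 0.01805526030108458 -0.01686392981462003
-0.054 130 inner y 0.018088676177331817 -0.01686078270861896
-0.048 103 inner y 0.0180552572656021 -0.01680771472306715
-0.042 61 inner y 0.01844670934310173 -0.01698235190303922
-0.036 1 inner y 0.02355614241384117 -9.0
red back end z [-0.207 -0.207] 9237
```

The fit is very good (0.5 mm residual). The pads hold the vase by the lip, and it has swung 16.7° about the finger axis. The grip is symmetric and firm, so I'll tilt the tool to set the vase axis vertical, carry it slowly, and measure again above the ring.

```bash
cat > l.py <<'E'
from k import *
from g0 import st
def frame(p):
    b=p[:3]*[1,-1,-1]; a=np.array([np.sin(p[3]),np.sin(p[4]),0]); a[2]=np.sqrt(1-a@a); return b,a*[1,-1,-1]
def orient(a,yaw):
    # M a = z, with yaw about z
    M0=Ro.align_vectors([[0,0,1.]],[a])[0]; return Ro.from_euler('z',yaw,degrees=True)*M0
def measure(tag,seed):
    im=snap('wrist'); np.savez(f'wrist{tag}.npz',**im); cv2.imwrite(f'pics/wrist{tag}.png',im['color']); s=manip.state()
    p,n,r,_,_=intool(im,s,seed); M=Ro.from_euler('xyz',s['orientation'],degrees=True)
    b,a=frame(p); bw=np.array(s['ee_pos'])+M.apply(b); aw=M.apply(a)
    print('meas',tag,'ball world',bw,'tilt',np.degrees(np.arccos(aw[2])),aw,'tool',p,n,r); return p,bw,aw
E
cat > g0.py <<'E'
from h import *
def st():
    s=manip.state(); print(round(s['time'],2),np.array(s['ee_pos']),'F',np.array(s['contact_force']),'op',round(s['opening'],4),'g',round(s['grip_force'],1)); return s
E
cat > m.py <<'E'
from l import *
p,bw,aw=measure('6',[.026,0,-.012,-.29,0]); b,a=frame(p)
goal=np.array([.536,-.1997,.30]); here=np.array([bw[0]-.02,bw[1],.30]); j=np.array(manip.state()['joints'])
best=None
for yaw in range(-180,180,10):
    R=orient(a,yaw); e=R.as_euler('xyz',degrees=True)
    ts=[t-R.apply(b) for t in (here,goal,goal-[0,0,.15])]
    js=[manip.ik(t,e) for t in ts]
    if any(x is None for x in js): continue
    js=np.array(js); cost=abs(js[0]-j).max()+abs(js[1]-js[0]).max()
    if best is None or cost<best[0]: best=(cost,yaw,e,ts,js)
print(best[0],best[1],best[2],best[4])
manip.move_ptp(best[3][0],best[2]); st()
p,bw,aw=measure('7',p)
q=np.array(manip.state()['ee_pos']); manip.movel(q+(best[3][1]-best[3][0]),.2); st()
p,bw,aw=measure('8',p); np.save('p.npy',p); np.save('yaw.npy',best[1])
E
python3 m.py | grep -v 'ring c'
```

```text
meas 6 ball world [0.5409 0.204  0.2148] tilt 17.173435503679613 [-0.2795  0.0953  0.9554] tool [ 0.0255 -0.0005 -0.013  -0.2823 -0.0003] 9418 0.0004768128995144179
73.81616747847644 -20 [179.9849  16.1739 159.8937] [[ 26.27     8.3177  85.2114 -12.0127  75.456  -41.7236]
 [-21.9069   7.2953  86.432    0.5494  70.1077 -91.9163]
 [-21.9069  11.7026 102.6246   0.6793  49.5089 -92.1705]]
24.58 [0.5411 0.1956 0.3192] F [ 0.6973  0.1671 -4.9705] op 0.0348 g 30.0
meas 7 ball world [0.5268 0.2016 0.2999] tilt 3.284130917200311 [-0.0537  0.0199  0.9984] tool [ 0.0184 -0.0013 -0.0129 -0.2227  0.0028] 9202 0.000463807601703118
26.81 [ 0.5547 -0.2074  0.3175] F [-0.5403  0.2016 -2.9957] op 0.0347 g 30.0
meas 8 ball world [ 0.5389 -0.2009  0.2981] tilt 2.3151064438452043 [-0.0383  0.0128  0.9992] tool [ 0.0218 -0.0007 -0.0138 -0.2419  0.0007] 9335 0.00046555533563227836
```

```bash
cat > n.py <<'E'
from l import *
p=np.load('p.npy'); yaw=int(np.load('yaw.npy')); c=np.array([.5353,-.1997])
def go(z,p,v=None):
    b,a=frame(p); R=orient(a,yaw); manip.move_ptp(np.r_[c,z]-R.apply(b),R.as_euler('xyz',degrees=True))
go(.20,p); p,bw,aw=measure('9',p)
go(.172,p); st(); p,bw,aw=measure('10',p)
go(.168,p); st(); p,bw,aw=measure('11',p); np.save('p.npy',p)
manip.sleep(.2)
f0=np.mean([(manip.sleep(.05),manip.state()['contact_force'])[1] for _ in range(6)],axis=0); print('f0',f0)
q=np.array(manip.state()['ee_pos'])
for i in range(16):
    q=q-[0,0,.0015]; manip.movel(q,.02); f=np.mean([(manip.sleep(.02),manip.state()['contact_force'])[1] for _ in range(4)],axis=0)
    print(i,q[2],f-f0)
    if (f-f0)[2]>1.8: break
st(); measure('12',p)
E
python3 n.py | grep -v 'ring c'
```

```text
meas 9 ball world [ 0.5403 -0.2012  0.2007] tilt 2.614671727433973 [-0.0429  0.0154  0.999 ] tool [ 0.0195 -0.0008 -0.0163 -0.2021  0.0008] 9234 0.0004423665600352608
27.63 [ 0.5505 -0.2059  0.1928] F [-0.1338  1.0885 -3.593 ] op 0.035 g 30.0
meas 10 ball world [ 0.5323 -0.1987  0.1749] tilt 2.7374957064549634 [ 0.0451 -0.0157  0.9989] tool [ 0.0233 -0.0007 -0.0142 -0.2526  0.0006] 9346 0.0004674547864392496
27.93 [ 0.5526 -0.2067  0.1889] F [-1.1128  0.3812 -2.6919] op 0.0346 g 30.0
meas 11 ball world [ 0.5324 -0.1987  0.1701] tilt 1.6397503991526998 [ 0.0268 -0.01    0.9996] tool [ 0.026  -0.0007 -0.0127 -0.2818  0.0009] 9292 0.00046420864193154245
f0 [ 0.0496  0.1447 -2.8759]
0 0.18598883082273499 [-0.2299 -0.2103 -0.3188]
1 0.18448883082273498 [0.5828 0.2214 0.0976]
2 0.18298883082273498 [ 0.2021 -0.5388  0.1815]
3 0.18148883082273498 [-0.1701 -0.2288  0.3302]
4 0.17998883082273498 [-0.2636 -0.2276 -0.0703]
5 0.17848883082273498 [-0.1168  0.0167 -0.023 ]
6 0.17698883082273498 [-0.4447 -0.0992  0.2487]
7 0.17548883082273498 [ 0.1182 -0.3226  0.1314]
8 0.17398883082273497 [ 0.1164 -0.0349 -0.1336]
9 0.17248883082273497 [-0.9243 -0.226   4.3509]
31.65 [ 0.5534 -0.207   0.1732] F [-0.9376 -0.6802  1.8053] op 0.0349 g 30.0
meas 12 ball world [ 0.537  -0.2004  0.1544] tilt 0.7503574350372139 [-0.0123  0.0045  0.9999] tool [ 0.0218 -0.0007 -0.0138 -0.2409  0.0006] 9317 0.00045731740222924866
```

Contact at ball z 0.154, which is exactly the seat height; the vase is within 1 mm of the ring centre and tilted 0.75°. Now easing off.

```bash
cat > o.py <<'E'
from l import *
p=[.0218,-.0007,-.0138,-.2409,.0006]
for w in (.0350,.0355,.036,.0365,.037,.038,.039): manip.set_gripper(w); s=manip.state(); print(w,round(s['opening'],4),round(s['grip_force'],1),np.array(s['contact_force']))
manip.sleep(.3); p,bw,aw=measure('13',p)
for w in (.041,.044,.048): manip.set_gripper(w)
st(); manip.sleep(.3); p,bw,aw=measure('14',p)
E
python3 o.py | grep -v 'ring c'
```

```text
0.035 0.0346 30.0 [-1.25    0.8875  3.6563]
0.0355 0.0355 6.5 [-2.134   0.1385  6.0455]
0.036 0.0357 0.2 [ 0.0505  0.0394 -0.2584]
0.0365 0.0363 0.0 [ 0.3053 -0.3887 -0.0984]
0.037 0.0371 0.0 [ 0.1617 -0.0274 -0.2809]
0.038 0.0381 0.0 [0.4494 0.097  0.2431]
0.039 0.0391 0.0 [0.0224 0.1433 0.9083]
meas 13 ball world [ 0.5367 -0.2003  0.1542] tilt 1.5160738920851795 [-0.0255  0.0072  0.9996] tool [ 0.0216 -0.0006 -0.0133 -0.2262  0.0023] 9226 0.00047273163251897437
34.38 [ 0.553  -0.2068  0.1725] F [-0.1238 -0.9852  0.0696] op 0.048 g 0.0
meas 14 ball world [ 0.5366 -0.2003  0.1542] tilt 1.4932340628668987 [-0.0251  0.0071  0.9997] tool [ 0.0216 -0.0006 -0.0133 -0.2266  0.0024] 9404 0.0004795760270626878
```

```bash
cat > q.py <<'E'
from l import *
for w in (.055,.07,.09): manip.set_gripper(w)
q=np.array(manip.state()['ee_pos']); manip.movel(q+[0,0,.06],.08); manip.movel(q+[0,0,.17],.2)
q=np.array(manip.state()['ee_pos']); manip.movel(q+[-.12,.02,.02],.2); st()
im=snap('wrist'); t=snap('top'); s_=snap('side'); C=np.concatenate([cloud(i).reshape(-1,3) for i in (im,t,s_)])
s=manip.state(); col=np.concatenate([i['color'].reshape(-1,3) for i in (im,t,s_)]).astype(int); red=(col[:,2]>col[:,0]*1.7)&(col[:,2]>60)&(C[:,2]>.13)&(C[:,2]<.27)
x,r,n=fitvase(C[red],[.5366,-.2003,.154,3.,.03]); print(x[:3],'tilt',np.degrees(x[4]),r,n)
f=[cv2.resize(i['color'],(400,300)) for i in (im,t)]; a=cv2.resize(s_['color'][100:340,180:420],(400,300))
cv2.imwrite('pics/end.png',np.vstack([np.hstack(f),np.hstack([a,np.zeros_like(a)])]))
E
python3 q.py | grep -v 'ring c'
```

```text
38.39 [ 0.4328 -0.1866  0.3602] F [-0.1231  0.1705 -0.1643] op 0.0901 g 0.0
[ 0.5361 -0.2009  0.1536] tilt 1.257083665423688 0.0007836966694839895 3795
```

View pics/end.png

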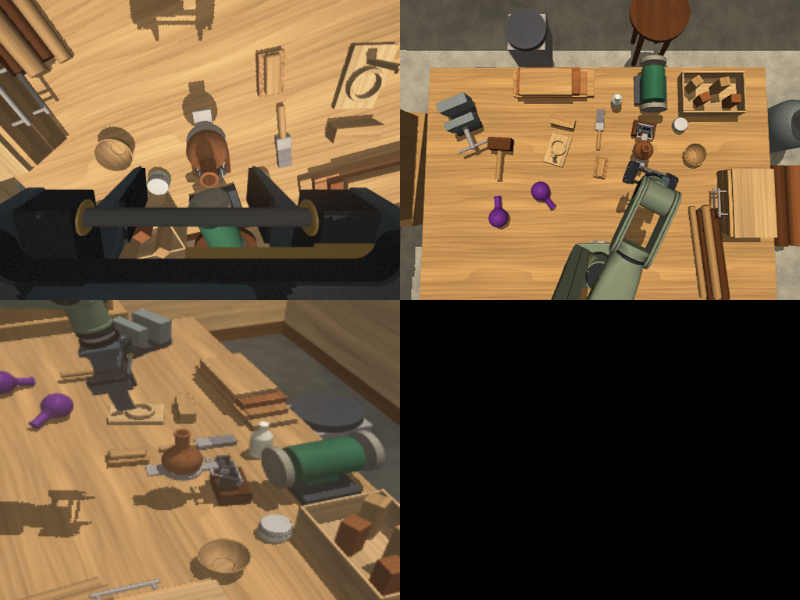

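The vase stands upright in the level ring (side crop (183,455)) with a tilt of about 1.3°, and it is centred. The other objects haven't moved, and the robot is clear.

```bash
python3 -c "
from workcell import manip
print(manip.job_done())"
```

```text
the job is handed in; nothing more can be done
None
```

The job is handed in: the ring is folded to its level stop and the vase stands in it by itself, centred within about 1 mm and about 1.3° off upright, at 38 s on the clock with the other things unmoved, though the pads gripped its lip rather than the straight neck.

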